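# Tap the proud block down onto its parallels

### The arm

A 6-joint arm with a two-finger parallel gripper is mounted at the origin on a cart in front of the work surface, level with it; the furniture and walls round the work are solid. World frame = base frame: x ahead of the robot, y to its left, z up, the work surface at z = 0. Lengths are in m, angles in rad, forces in N, time in s.
With the tool pointing down it reaches from about 0.4 to 0.925 m from the base axis. Payload 12.5 kg.
Tool frame: the origin (TCP) lies midway between the tips of the shut fingers; the grasp point (between the pads) lies 19 mm behind it; x points along the fingers, z is the direction in which the jaws open and shut, and the axes are right-handed (so a half turn about x gives the same grasp; the last joint's range is limited). The gripper opens to 95 mm and grips with 3 to 60 N. Pads are 20 mm wide; open, the fingers measure 119 mm over their backs; the gripper's body (75 mm by 180 mm) begins 59 mm behind the grasp point.
Start: joints at [1.135, 0.491, 1.559, -0, 1.092, -0.106], TCP at [0.202, 0.591, 0.215] pointing down, gripper open.
Joint ranges: [-3.1, 3.1], [-0.84, 2.19], [0.05, 2.79], [-1.13, 4.28], [0.06, 2.93], [-2.69, 2.69]. Speed limits (rad/s): [2.22, 2.22, 2.79, 3.14, 3.14, 3.14].

### API

Orientations are given as a unit quaternion [x, y, z, w].
In Python, from cell import arm, read_camera, calibration gives the robot as it stands. The module is installed in compiled form; this text tells all that it offers.
- The arm moves only by the tool servo_tool, never from a script. Its argument "moves" is a list of rows, each an object with "dp": the shift along the tool's x, y, z in m, a list of three; "twist": the turn about the tool's x in rad; "hand": the finger opening in m, from 0 to 0.0951. A call has 1 to 5 rows; each row is the pose to reach, as a shift and turn from the pose commanded when the call began, along the tool's axes at that moment; what a row does not reach only later rows make up. A row lasts 1/12 s, in which the tool goes at most 41.7 mm and 7.16 degrees, less where a joint would pass 70% of its speed; a pose out of reach is approached as far as the arm can. A call with a gripper value outside its range is refused whole. The fingers move at their own pace and stop on an object; "squeeze" is the grip in N (left out, the last holds). Time passes only in rows, so rows that repeat a pose let the fingers close. It gives the time, the measured TCP pose, the force and the opening at its end, in the units of the state.
- arm.state(): the state, without advancing time (a new reading comes with each control period).
- read_camera(name): name is "scene" or "top"; returns the picture (384x512x3 uint8, red, green, blue); there is no depth.
- calibration(name): a dict with "fx", "fy", "cx", "cy" (pixels), "extrinsics" (4x4, takes a point from world to camera coordinates). Camera axes: x right, y down, z forward; pixel columns grow to the right and rows downward; lengths in m; the calibration is good to about 2 mm. A picture is of the moment at which its call begins. calibration takes no time and is no camera call.
- arm.close_job(): hands the job in, once; it reports no verdict.
The state is a dict: "time": time; "joints": joint angles; "dq": joint speeds; "joint_torque": joint torques, N m; "eef_pos": TCP position; "eef_rot": TCP orientation; "ft_force": force on the tool from outside, world axes, zero at the start; "wrist_torque": the same for the moment, N m; "width": opening from 0.0 (shut) to 1.0 (fully open).
Only numpy, scipy, OpenCV 4.12 (cv2) and the standard library are available. Lean on these libraries where they do the work, as an engineer would, in place of code of your own. Each camera call takes 0.05 s, during which the arm holds its last target.

### The job

Two small drill vises stand on the counter, each holding an oak block over a pair of steel parallels (spacer bars). Take the palm mallet by its handle and tap or press the block that still stands proud down until it sits fully home on its parallels; leave the block that is already down alone and keep the gripper itself off both blocks. Then stand the mallet upright on the counter again and let go.

Things in the scene. Friction and masses are not known exactly. Their poses are not given: they have to be found in the camera images.
- proud_block (a joint): Height in m of the proud oak block above its seat: 0.014 to 0.022 at the start, 0 when it rests on its two steel parallels, which stop it. It moves only straight up and down, clamped between the jaws of its vise, stays where it is left and takes about 9 N from above to move; it does not spring back.
- proud_block_top (a point): Centre of the flat top of the proud oak block (small dark mark), 40 mm (point x, across the jaws) by 66 mm (point y); z up. 78 mm above the counter when home, 92 to 100 mm at the start. Jaws of the grey vise: 80 mm long, tops 55 mm above the counter. Bright ends of the parallels stick out on both sides; a gap shows between them and the block while it stands proud.
- seated_block_top (a point): Centre of the top of the like block in the like second vise, already home on its parallels, 78 mm above the counter; leave it alone. The two vises and the mallet stand side by side in any order.
- mallet_grip (a point): Grip point on the axis of the palm mallet, 74 mm above its flat face. It stands upright on the counter, face down: a round wooden head 48 mm across and 42 mm high with a dark rubber face beneath, then a straight round handle 26 mm across from 42 to 100 mm above the face. Site z points up along the handle. 0.22 kg.
There are look-alikes about, which are no part of the job. What is shaped like the part that bears mallet_grip but turquoise is not meant.

How it is judged:
On the way:
1. the proud block has been brought down onto its parallels (within 3 mm) (value of joint proud_block below 0.003 m), for 0.2 s.
At the end, for the whole second after the job is handed in: The once proud block is within 3 mm of its seat, and the mallet stands upright (within 10 degrees) on the counter, its grip point within 10 mm of the height it has standing there (value of joint proud_block below 0.003 m and height (world z) of mallet_grip between 0.064 and 0.084 m and angle between mallet_grip's own z axis and vertical below 0.17 rad); the robot touches nothing.
It fails at once if the gripper or arm pushes a block (over 1 N) (contact force between any of the fingers, the arm and proud_block above 1 N or contact force between any of the fingers, the arm and seated_block above 1 N).
It fails at once if the mallet pushes the block that is already home (over 1 N) (contact force between mallet and seated_block above 1 N).
It also fails if it takes over 43 s, if anything falls off the work surface, if the arm or the gripper's body presses on something with over 40 N, if the wrist force passes 120 N, or if a joint passes its speed limit or range.

## Working session

There is one attempt and no reset: what is moved stays moved. The work goes in short steps, Python scripts to look and compute and a tool call to move; the robot and the scene stay as the last step left them, time stands still between calls to the robot, and variables do not carry over. Pictures are saved under pics/ and viewed, and the job is handed in when it is done.

Besides the shell and the picture viewer there is one more tool, called after "Emit:" as name([rows], argument=value, ...), one row to a line, values as JSON. servo_tool: Moves the arm, as the interface text tells. Its arguments: {"type":"object","properties":{"moves":{"type":"array","items":{"type":"object","properties":{"dp":{"type":"array","items":{"type":"number"}},"twist":{"type":"number"},"hand":{"type":"number"}}}},"squeeze":{"type":"number"}},"required":["moves"]}

```bash
mkdir -p pics
python3 - <<'E'
from cell import arm, read_camera, calibration
import cv2
for n in ("scene","top"):
    im=read_camera(n); cv2.imwrite(f"pics/{n}0.png",im[:,:,::-1])
    c=calibration(n); print(n,{k:c[k] for k in("fx","fy","cx","cy")}); print(c["extrinsics"])
print(arm.state())
E
```

```text
scene {'fx': 417.76468590714376, 'fy': 417.76468590714376, 'cx': 252.38216561789233, 'cy': 192.76406479474787}
[[-0.6065689  -0.79477427  0.02019971  0.310178  ]
 [-0.42661587  0.30394184 -0.8518323   0.29344182]
 [ 0.67087486 -0.52531249 -0.52342498  0.53783822]
 [ 0.          0.          0.          1.        ]]
top {'fx': 399.6566132294619, 'fy': 399.6566132294619, 'cx': 254.57131028167439, 'cy': 192.35908955216541}
[[-0.0232396  -0.99951715  0.02062503 -0.01585484]
 [-0.98491471  0.01935179 -0.17195498  0.53296209]
 [ 0.17147282 -0.02431006 -0.98488887  0.88591989]
 [ 0.          0.          0.          1.        ]]
{'time': 0.1, 'joints': array([ 1.13539731e+00,  4.91524093e-01,  1.55938344e+00,  2.74458819e-06,
        1.09176184e+00, -1.05592252e-01]), 'dq': array([ 0.00087345, -0.00299084, -0.00287079,  0.00177216,  0.00048271,
        0.00052331]), 'joint_torque': array([ 3.13553901e-03, -6.13622403e+01, -2.58608276e+01,  6.94357767e-02,
        4.70448879e-02, -7.29862131e-05]), 'eef_pos': array([0.20228901, 0.5911164 , 0.21410653]), 'eef_rot': array([-0.41132489,  0.57562754,  0.41095146,  0.57496405]), 'ft_force': array([-0.01214687, -0.32742265,  0.51264893]), 'wrist_torque': array([0.0170199 , 0.04856993, 0.01340818]), 'width': 1.000532153039378}
```

View pics/scene0.png

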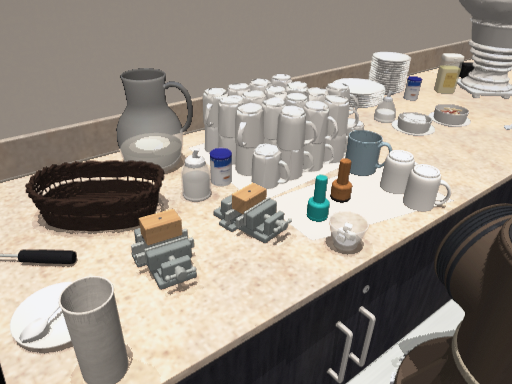

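View pics/top0.png

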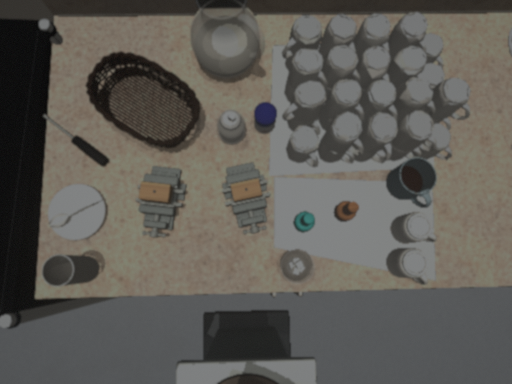

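Run:
```python
import cv2,numpy as np
a=cv2.imread("pics/scene0.png"); b=cv2.imread("pics/top0.png")
A=cv2.resize(a[150:290,120:370],None,fx=3.2,fy=3.2,interpolation=cv2.INTER_CUBIC)
B=cv2.resize(b[150:290,130:380],None,fx=3.2,fy=3.2,interpolation=cv2.INTER_CUBIC)
B=cv2.convertScaleAbs(B,alpha=1.6)
cv2.imwrite("pics/sc_crop.png",A);cv2.imwrite("pics/top_crop.png",B)
```

```text
(no output)
```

View pics/sc_crop.png

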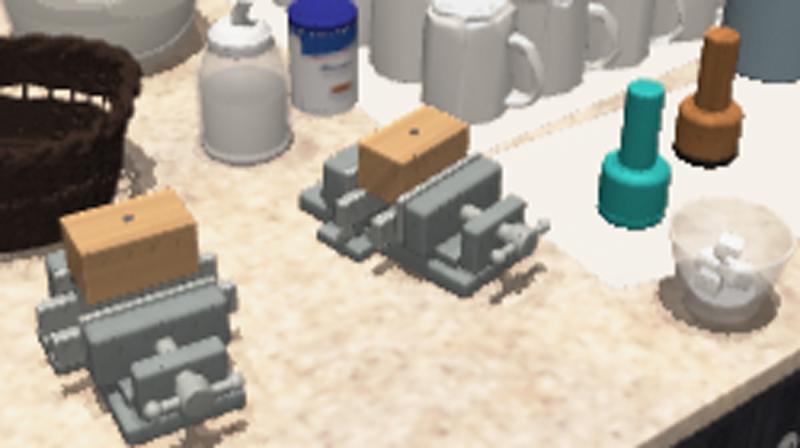

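View pics/top_crop.png

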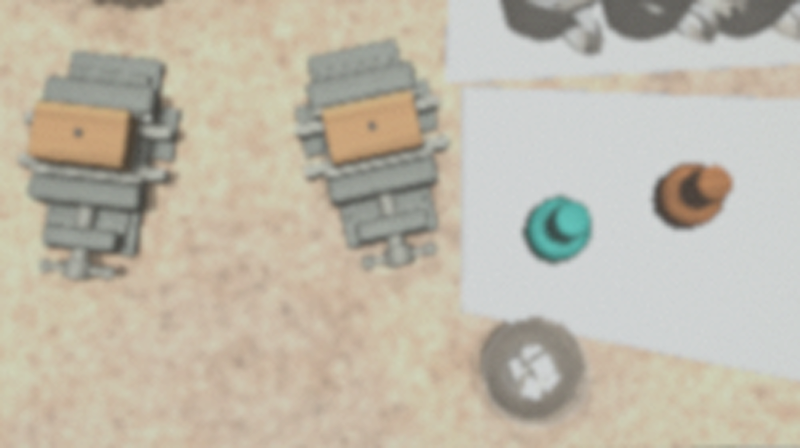

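```bash
cat > h.py <<'E'
import numpy as np,cv2
from cell import calibration
def P(n):
    c=calibration(n);K=np.array([[c["fx"],0,c["cx"]],[0,c["fy"],c["cy"]],[0,0,1]]);return K@np.array(c["extrinsics"])[:3]
def tri(s,t):
    X=cv2.triangulatePoints(P("scene"),P("top"),np.array(s,float).reshape(2,1),np.array(t,float).reshape(2,1))[:,0];return X[:3]/X[3]
def plane(n,uv,z):
    p=P(n);A=np.c_[p[:,0],p[:,1],p[:,2]*z+p[:,3]];x=np.linalg.solve(A,[*uv,1]);return x[:2]/x[2]
def proj(n,X):
    q=P(n)@np.r_[X,1];return q[:2]/q[2]
E
python3 - <<'E'
from h import *
L=tri((160,218.1),(154.4,191.3));R=tri((249.1,190.9),(246.3,189.4));M=tri((345.6,160.9),(353.1,206.6))
for n,X,s,t in(("L",L,(160,218.1),(154.4,191.3)),("R",R,(249.1,190.9),(246.3,189.4)),("M",M,(345.6,160.9),(353.1,206.6))):
    print(n,X,proj("scene",X)-s,proj("top",X)-t, [plane("top",t,z) for z in(.078,.096,.1)],[plane("scene",s,z) for z in(.078,.096,.1)])
for n in("scene","top"):
    im=cv2.imread(f"pics/{n}0.png");h=cv2.cvtColor(im,cv2.COLOR_BGR2HSV)
    m=cv2.inRange(h,(3,120,40),(18,255,255))
    k,l,s,c=cv2.connectedComponentsWithStats(m)
    for i in range(1,k):
        if s[i,4]>60:
            ct=max(cv2.findContours((l==i).astype('uint8'),0,2)[0],key=len)
            print(n,s[i],c[i],cv2.minAreaRect(ct))
E
```

```text
L [0.53072065 0.1940971  0.09509618] [0.01767255 0.00426515] [-0.01305724 -0.00931341] [array([0.53380733, 0.19797525]), array([0.53053497, 0.19386158]), array([0.52980778, 0.19294743])] [array([0.55373441, 0.18434851]), array([0.52953567, 0.19463282]), array([0.52415817, 0.19691822])]
R [ 0.53436685 -0.00764077  0.07855029] [0.22249291 0.03515022] [-0.16956086 -0.1474732 ] [array([ 0.53412201, -0.00801807]), array([ 0.53084326, -0.00794916]), array([ 0.53011465, -0.00793385])] [array([ 0.5354608 , -0.00790243]), array([0.51199756, 0.0101198 ]), array([0.50678351, 0.01412474])]
M [ 0.48697303 -0.24220161  0.09840848] [-0.23352349 -0.01565625] [0.17755169 0.19418999] [array([ 0.4901155 , -0.24742736]), array([ 0.48773028, -0.24249737]), array([ 0.48720023, -0.24140182])] [array([ 0.51215405, -0.27520972]), array([ 0.48962888, -0.24642864]), array([ 0.48462329, -0.24003284])]
scene [331 158  21  43 583] [341.98113208 181.72212693] ((342.4595031738281, 178.74322509765625), (19.234682083129883, 42.08613967895508), 9.462322235107422)
```

```bash
cat >> h.py <<'E'
from scipy.spatial.transform import Rotation as Ro
def goto(xyz, st):
    R=Ro.from_quat(st["eef_rot"]).as_matrix(); return R.T@(np.array(xyz)-st["eef_pos"])
E
python3 - <<'E'
from h import *
from cell import arm
st=arm.state();print(Ro.from_quat(st["eef_rot"]).as_matrix().round(3))
for p in((.5,.1,.215),(.487,-.242,.215)):print(p,goto(p,st).round(4))
print("turq",plane("top",(307.5,219.4),.1),"bowl",plane("top",(296,264),.05),"bluemug",plane("top",(410,178),.1),plane("scene",(364,136),.1),"whitemug",plane("top",(417,228),.09))
E
```

```text
[[-0.    -0.946  0.324]
 [-0.001  0.324  0.946]
 [-1.     0.    -0.001]]
(0.5, 0.1, 0.215) [-0.0006 -0.4407 -0.3682]
(0.487, -0.242, 0.215) [-2.000e-04 -5.392e-01 -6.960e-01]
turq [ 0.46116014 -0.13978332] bowl [ 0.36588624 -0.11691171] bluemug [ 0.54882412 -0.37308985] [ 0.5515958  -0.38349411] whitemug [ 0.43805952 -0.38270426]
```

Emit:
servo_tool([
  {"dp": [0, -0.031, -0.026], "twist": 0.12},
  {"dp": [0, -0.062, -0.052], "twist": 0.24},
  {"dp": [0, -0.094, -0.078], "twist": 0.36},
  {"dp": [0, -0.125, -0.104], "twist": 0.48},
  {"dp": [0, -0.157, -0.131], "twist": 0.6},
])

```text
validation failed for argument at $.mo...
```

Run:
```python
from h import *
from cell import arm
st=arm.state();print(st["eef_pos"],st["joints"].round(2),Ro.from_quat(st["eef_rot"]).as_matrix().round(3))
for p in((.5,.1,.215),(.487,-.242,.215)):print(p,goto(p,st).round(4))
```

```text
[0.20228901 0.5911164  0.21410653] [ 1.14  0.49  1.56  0.    1.09 -0.11] [[-0.    -0.946  0.324]
 [-0.001  0.324  0.946]
 [-1.     0.    -0.001]]
(0.5, 0.1, 0.215) [-0.0006 -0.4407 -0.3682]
(0.487, -0.242, 0.215) [-2.000e-04 -5.392e-01 -6.960e-01]
```

Emit:
servo_tool([
  {"dp": [0, -0.031, -0.026], "twist": 0.12, "hand": 0.095},
  {"dp": [0, -0.062, -0.052], "twist": 0.24, "hand": 0.095},
  {"dp": [0, -0.094, -0.078], "twist": 0.36, "hand": 0.095},
  {"dp": [0, -0.125, -0.104], "twist": 0.48, "hand": 0.095},
  {"dp": [0, -0.157, -0.131], "twist": 0.6, "hand": 0.095},
])

```text
time: 0.52
eef_pos: [0.3088, 0.4151, 0.2144]
eef_rot: [-0.221, 0.672, 0.221, 0.672]
ft_force: [1.3, 0.8, 0.5]
width: 0.996
```

Run:
```python
from h import *
from cell import arm
st=arm.state();print(st["time"],st["eef_pos"],st["joints"].round(2),Ro.from_quat(st["eef_rot"]).as_matrix().round(3))
for p in((.5,.1,.215),(.487,-.242,.215)):print(p,goto(p,st).round(4))
```

```text
0.5167 [0.30876852 0.41505274 0.21440973] [0.8  0.34 1.82 0.   0.98 0.17] [[-0.    -0.594  0.805]
 [-0.     0.805  0.594]
 [-1.    -0.    -0.   ]]
(0.5, 0.1, 0.215) [-0.0006 -0.3671 -0.0332]
(0.487, -0.242, 0.215) [-5.000e-04 -6.345e-01 -2.467e-01]
```

Emit:
servo_tool([
  {"dp": [0, -0.041, -0.003], "twist": 0.12, "hand": 0.095},
  {"dp": [0, -0.082, -0.007], "twist": 0.24, "hand": 0.095},
  {"dp": [0, -0.123, -0.011], "twist": 0.36, "hand": 0.095},
  {"dp": [0, -0.164, -0.015], "twist": 0.48, "hand": 0.095},
  {"dp": [0, -0.205, -0.018], "twist": 0.6, "hand": 0.095},
])

```text
time: 0.93
eef_pos: [0.417, 0.2397, 0.2146]
eef_rot: [-0.012, 0.707, 0.012, 0.707]
ft_force: [1.3, 0.9, 0.3]
width: 1.002
```

Run:
```python
from h import *
from cell import arm
st=arm.state();print(st["time"],st["eef_pos"],st["joints"].round(2),Ro.from_quat(st["eef_rot"]).as_matrix().round(3))
for p in((.5,.1,.215),(.487,-.242,.215)):print(p,goto(p,st).round(4))
```

```text
0.9333 [0.41696255 0.23974307 0.21460602] [0.38 0.29 1.9  0.   0.95 0.35] [[-0.    -0.035  0.999]
 [ 0.     0.999  0.035]
 [-1.     0.    -0.   ]]
(0.5, 0.1, 0.215) [-0.0004 -0.1426  0.0781]
(0.487, -0.242, 0.215) [-4.000e-04 -4.839e-01  5.300e-02]
```

Now tool y is world y and tool z is world x; heading directly to above the mallet.

Emit:
servo_tool([
  {"dp": [0, -0.041, 0.006], "twist": 0.03, "hand": 0.095},
  {"dp": [0, -0.082, 0.012], "twist": 0.03, "hand": 0.095},
  {"dp": [0, -0.123, 0.018], "twist": 0.03, "hand": 0.095},
  {"dp": [0, -0.164, 0.024], "twist": 0.03, "hand": 0.095},
  {"dp": [0, -0.205, 0.03], "twist": 0.03, "hand": 0.095},
])

```text
time: 1.35
eef_pos: [0.4548, 0.0361, 0.2146]
eef_rot: [-0.004, 0.707, 0.004, 0.707]
ft_force: [0.8, 0.3, 0.3]
width: 1.002
```

Emit:
servo_tool([
  {"dp": [0, -0.041, 0.004], "twist": 0, "hand": 0.095},
  {"dp": [0, -0.082, 0.008], "twist": 0, "hand": 0.095},
  {"dp": [0, -0.123, 0.012], "twist": 0, "hand": 0.095},
  {"dp": [0, -0.164, 0.016], "twist": 0, "hand": 0.095},
  {"dp": [0, -0.205, 0.02], "twist": 0, "hand": 0.095},
])

```text
time: 1.77
eef_pos: [0.4768, -0.1688, 0.2145]
eef_rot: [-0.004, 0.707, 0.004, 0.707]
ft_force: [0.0, 0.1, -0.1]
width: 1.001
```

Run:
```python
from h import *
from cell import arm
st=arm.state();print(st["time"],st["eef_pos"],st["joints"].round(2),Ro.from_quat(st["eef_rot"]).as_matrix().round(3))
for p in((.487,-.242,.215),):print(p,goto(p,st).round(4))
```

```text
1.7667 [ 0.47682693 -0.16883831  0.21450234] [-0.47  0.32  1.85  0.    0.97 -0.48] [[-0.    -0.011  1.   ]
 [ 0.     1.     0.011]
 [-1.     0.    -0.   ]]
(0.487, -0.242, 0.215) [-0.0005 -0.0733  0.0094]
```

Emit:
servo_tool([
  {"dp": [0, -0.037, 0.005], "twist": 0, "hand": 0.095},
  {"dp": [0, -0.073, 0.0095], "twist": 0, "hand": 0.095},
  {"dp": [0.025, -0.073, 0.0095], "twist": 0, "hand": 0.095},
  {"dp": [0.05, -0.073, 0.0095], "twist": 0, "hand": 0.095},
  {"dp": [0.07, -0.073, 0.0095], "twist": 0, "hand": 0.095},
])

```text
time: 2.18
eef_pos: [0.4869, -0.2401, 0.1429]
eef_rot: [-0.003, 0.707, 0.004, 0.707]
ft_force: [0.5, 0.5, -1.0]
width: 1.0
```

Run:
```python
from h import *
from cell import arm,read_camera
a=read_camera("scene");b=read_camera("top")
A=cv2.resize(a[90:240,280:430],None,fx=2.6,fy=2.6);B=cv2.resize(b[150:300,280:430],None,fx=2.6,fy=2.6)
cv2.imwrite("pics/over.png",np.hstack([A,B])[:,:,::-1])
st=arm.state();print(st["time"],st["eef_pos"],goto((.487,-.242,.055),st).round(4))
```

```text
2.2833 [ 0.48611892 -0.23900754  0.14182165] [ 0.0868 -0.0033  0.0013]
```

View pics/over.png

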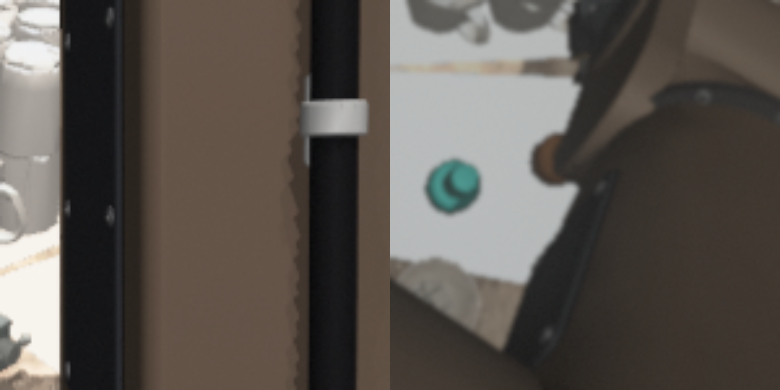

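Run:
```python
from h import *
from cell import arm
print(plane("top",(334.2,211.5),.042),plane("top",(334.2,211.5),.02)); print(arm.state()["eef_pos"])
im=cv2.imread("pics/top0.png")[:,:,::-1]; h=cv2.cvtColor(im,cv2.COLOR_RGB2HSV)
m=((h[:,:,1]>90)&(h[:,:,0]<20)).astype('uint8'); m=m[185:230,325:370]
ys,xs=np.nonzero(m); print(xs.min()+325,xs.max()+325,ys.min()+185,ys.max()+185)
print(proj("top",(.487,-.242,.042)),proj("top",(.487,-.242,.1)))
```

```text
[ 0.48426641 -0.21218918] [ 0.48692843 -0.21713921]
[ 0.48611892 -0.23900754  0.14182165]
337 357 202 219
[346.82164329 210.07655417] [353.37686371 206.68493238]
```

Emit:
servo_tool([
  {"dp": [0.025, -0.002, 0.001], "twist": 0, "hand": 0.095},
  {"dp": [0.05, -0.002, 0.001], "twist": 0, "hand": 0.095},
  {"dp": [0.075, -0.002, 0.001], "twist": 0, "hand": 0.095},
  {"dp": [0.087, -0.002, 0.001], "twist": 0, "hand": 0.095},
  {"dp": [0.087, -0.002, 0.001], "twist": 0, "hand": 0.095},
])

```text
time: 2.7
eef_pos: [0.4881, -0.2411, 0.0563]
eef_rot: [-0.003, 0.708, 0.005, 0.706]
ft_force: [-0.7, 0.5, 0.3]
width: 0.999
```

Emit:
servo_tool([
  {"dp": [0, 0, 0], "twist": 0, "hand": 0.06},
  {"dp": [0, 0, 0], "twist": 0, "hand": 0.045},
  {"dp": [0, 0, 0], "twist": 0, "hand": 0.035},
  {"dp": [0, 0, 0], "twist": 0, "hand": 0.03},
  {"dp": [0, 0, 0], "twist": 0, "hand": 0.03},
], squeeze=10)

```text
time: 3.12
eef_pos: [0.4888, -0.2417, 0.0584]
eef_rot: [-0.004, 0.707, 0.004, 0.707]
ft_force: [0.2, 0.1, 0.3]
width: 0.703
```

Emit:
servo_tool([
  {"dp": [0, 0, 0], "twist": 0, "hand": 0.03},
  {"dp": [0, 0, 0], "twist": 0, "hand": 0.03},
  {"dp": [0, 0, 0], "twist": 0, "hand": 0.03},
  {"dp": [0, 0, 0], "twist": 0, "hand": 0.03},
  {"dp": [0, 0, 0], "twist": 0, "hand": 0.03},
])

```text
time: 3.53
eef_pos: [0.4885, -0.2416, 0.0576]
eef_rot: [-0.004, 0.707, 0.004, 0.707]
ft_force: [-0.3, -0.6, 0.0]
width: 0.359
```

Emit:
servo_tool([
  {"dp": [0, 0, 0], "twist": 0, "hand": 0.015},
  {"dp": [0, 0, 0], "twist": 0, "hand": 0.015},
  {"dp": [0, 0, 0], "twist": 0, "hand": 0.015},
  {"dp": [0, 0, 0], "twist": 0, "hand": 0.015},
  {"dp": [0, 0, 0], "twist": 0, "hand": 0.015},
])

```text
time: 3.95
eef_pos: [0.4884, -0.2415, 0.0575]
eef_rot: [-0.004, 0.707, 0.004, 0.707]
ft_force: [-0.8, 0.2, -1.9]
width: 0.269
```

Emit:
servo_tool([
  {"dp": [0, 0, 0], "twist": 0, "hand": 0.01},
  {"dp": [0, 0, 0], "twist": 0, "hand": 0.01},
  {"dp": [0, 0, 0], "twist": 0, "hand": 0.01},
  {"dp": [0, 0, 0], "twist": 0, "hand": 0.01},
], squeeze=50)

```text
time: 4.28
eef_pos: [0.4885, -0.2416, 0.0575]
eef_rot: [-0.004, 0.707, 0.004, 0.707]
ft_force: [-0.8, 0.3, -3.0]
width: 0.269
```

Emit:
servo_tool([
  {"dp": [-0.03, 0, 0], "twist": 0, "hand": 0.01},
  {"dp": [-0.06, 0, 0], "twist": 0, "hand": 0.01},
  {"dp": [-0.1, 0, 0], "twist": 0, "hand": 0.01},
  {"dp": [-0.14, 0, 0], "twist": 0, "hand": 0.01},
  {"dp": [-0.15, 0, 0], "twist": 0, "hand": 0.01},
])

```text
time: 4.7
eef_pos: [0.49, -0.2424, 0.2133]
eef_rot: [-0.005, 0.705, 0.002, 0.709]
ft_force: [0.1, 0.0, -2.2]
width: 0.269
```

Run:
```python
from h import *
from cell import arm
st=arm.state();print(st["time"],st["eef_pos"],st["width"],st["ft_force"],Ro.from_quat(st["eef_rot"]).as_matrix().round(3))
for p in((.5307,.1941,.21),):print(p,goto(p,st).round(4))
```

```text
4.7 [ 0.49000564 -0.24242341  0.21325946] 0.2688160468740431 [ 0.1415693   0.02062853 -2.16313503] [[ 0.007 -0.011  1.   ]
 [-0.004  1.     0.011]
 [-1.    -0.004  0.007]]
(0.5307, 0.1941, 0.21) [0.0017 0.4361 0.0455]
```

Emit:
servo_tool([
  {"dp": [0, 0.04, 0.004], "twist": 0, "hand": 0.01},
  {"dp": [0, 0.08, 0.008], "twist": 0, "hand": 0.01},
  {"dp": [0, 0.12, 0.012], "twist": 0, "hand": 0.01},
  {"dp": [0, 0.16, 0.016], "twist": 0, "hand": 0.01},
  {"dp": [0, 0.2, 0.02], "twist": 0, "hand": 0.01},
])

```text
time: 5.12
eef_pos: [0.5059, -0.0396, 0.2071]
eef_rot: [-0.004, 0.707, 0.004, 0.707]
ft_force: [1.2, 0.5, -3.1]
width: 0.27
```

Emit:
servo_tool([
  {"dp": [0, 0.04, 0.004], "twist": 0, "hand": 0.01},
  {"dp": [0, 0.08, 0.008], "twist": 0, "hand": 0.01},
  {"dp": [0, 0.12, 0.012], "twist": 0, "hand": 0.01},
  {"dp": [0, 0.16, 0.016], "twist": 0, "hand": 0.01},
  {"dp": [0, 0.2, 0.02], "twist": 0, "hand": 0.01},
])

```text
time: 5.53
eef_pos: [0.5237, 0.1609, 0.207]
eef_rot: [-0.004, 0.707, 0.004, 0.707]
ft_force: [0.1, -0.5, -3.1]
width: 0.267
```

Run:
```python
from h import *
from cell import arm
st=arm.state();print(st["time"],st["eef_pos"],st["joints"].round(2),st["width"],st["ft_force"],Ro.from_quat(st["eef_rot"]).as_matrix().round(3))
for p in((.5307,.1941,.18),):print(p,goto(p,st).round(4))
```

```text
5.5333 [0.52366244 0.16087356 0.20700585] [0.18 0.39 1.76 0.   0.99 0.17] 0.2669555078803338 [ 0.14924029 -0.49293714 -3.1412763 ] [[-0.001 -0.011  1.   ]
 [-0.     1.     0.011]
 [-1.    -0.    -0.001]]
(0.5307, 0.1941, 0.18) [0.027  0.0331 0.0074]
```

Emit:
servo_tool([
  {"dp": [0, 0.02, 0.004], "twist": 0, "hand": 0.01},
  {"dp": [0, 0.033, 0.0075], "twist": 0, "hand": 0.01},
  {"dp": [0.02, 0.033, 0.0075], "twist": 0, "hand": 0.01},
  {"dp": [0.04, 0.033, 0.0075], "twist": 0, "hand": 0.01},
  {"dp": [0.04, 0.033, 0.0075], "twist": 0, "hand": 0.01},
])

```text
time: 5.95
eef_pos: [0.5297, 0.1912, 0.164]
eef_rot: [-0.004, 0.709, 0.003, 0.705]
ft_force: [-0.2, -0.0, -3.8]
width: 0.264
```

Run:
```python
from h import *
from cell import arm,read_camera
a=read_camera("scene");b=read_camera("top")
A=cv2.resize(a[150:300,100:250],None,fx=2.6,fy=2.6);B=cv2.resize(b[130:280,80:230],None,fx=2.6,fy=2.6)
cv2.imwrite("pics/press0.png",np.hstack([A,B])[:,:,::-1])
st=arm.state();print(st["time"],st["eef_pos"],st["ft_force"])
```

```text
6.05 [0.53121631 0.1913006  0.16730467] [-0.10757896  0.11657369 -2.92017448]
```

View pics/press0.png

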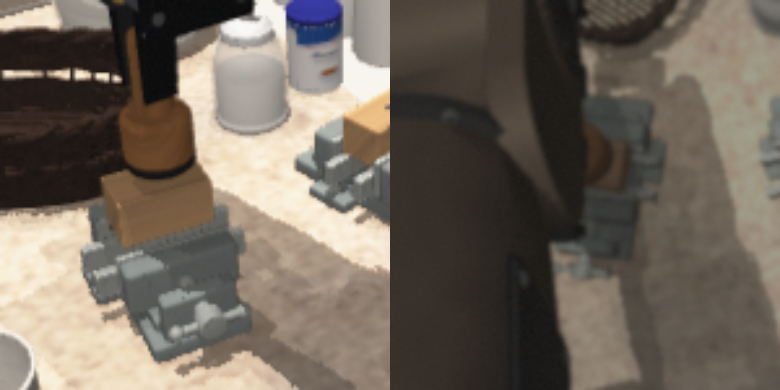

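The mallet (scene crop ≈ (158,145)) hovers upright just over the proud block, and the fingers are well clear. Pressing down.

Emit:
servo_tool([
  {"dp": [0.004, 0.002, 0], "twist": 0, "hand": 0.01},
  {"dp": [0.008, 0.002, 0], "twist": 0, "hand": 0.01},
  {"dp": [0.012, 0.002, 0], "twist": 0, "hand": 0.01},
  {"dp": [0.016, 0.002, 0], "twist": 0, "hand": 0.01},
  {"dp": [0.02, 0.002, 0], "twist": 0, "hand": 0.01},
])

```text
time: 6.47
eef_pos: [0.5315, 0.1938, 0.148]
eef_rot: [-0.004, 0.707, 0.004, 0.707]
ft_force: [-1.2, -1.1, 6.0]
width: 0.269
```

Emit:
servo_tool([
  {"dp": [0.002, 0, 0], "twist": 0, "hand": 0.01},
  {"dp": [0.004, 0, 0], "twist": 0, "hand": 0.01},
  {"dp": [0.006, 0, 0], "twist": 0, "hand": 0.01},
  {"dp": [0.007, 0, 0], "twist": 0, "hand": 0.01},
])

```text
time: 6.8
eef_pos: [0.5315, 0.1938, 0.141]
eef_rot: [-0.004, 0.707, 0.004, 0.707]
ft_force: [-1.3, -1.4, 5.4]
width: 0.265
```

Emit:
servo_tool([
  {"dp": [0.001, 0, 0], "twist": 0, "hand": 0.01},
  {"dp": [0.002, 0, 0], "twist": 0, "hand": 0.01},
  {"dp": [0.003, 0, 0], "twist": 0, "hand": 0.01},
  {"dp": [0.004, 0, 0], "twist": 0, "hand": 0.01},
])

```text
time: 7.13
eef_pos: [0.5315, 0.1939, 0.1372]
eef_rot: [-0.004, 0.707, 0.004, 0.707]
ft_force: [-1.5, -1.6, 4.9]
width: 0.27
```

Emit:
servo_tool([
  {"dp": [0.0005, 0, 0], "twist": 0, "hand": 0.01},
  {"dp": [0.001, 0, 0], "twist": 0, "hand": 0.01},
  {"dp": [0.001, 0, 0], "twist": 0, "hand": 0.01},
])

```text
time: 7.38
eef_pos: [0.5315, 0.1939, 0.1361]
eef_rot: [-0.004, 0.707, 0.004, 0.707]
ft_force: [-1.1, -0.3, 4.3]
width: 0.266
```

Emit:
servo_tool([
  {"dp": [0.0005, 0, 0], "twist": 0, "hand": 0.01},
  {"dp": [0.001, 0, 0], "twist": 0, "hand": 0.01},
  {"dp": [0.001, 0, 0], "twist": 0, "hand": 0.01},
])

```text
time: 7.63
eef_pos: [0.5315, 0.1939, 0.1355]
eef_rot: [-0.004, 0.707, 0.004, 0.708]
ft_force: [-1.8, -1.5, 8.2]
width: 0.267
```

Emit:
servo_tool([
  {"dp": [0.0005, 0, 0], "twist": 0, "hand": 0.01},
  {"dp": [0.001, 0, 0], "twist": 0, "hand": 0.01},
  {"dp": [0.001, 0, 0], "twist": 0, "hand": 0.01},
])

```text
time: 7.88
eef_pos: [0.5316, 0.1939, 0.1354]
eef_rot: [-0.004, 0.706, 0.004, 0.708]
ft_force: [-5.0, -2.8, 19.1]
width: 0.268
```

Emit:
servo_tool([
  {"dp": [-0.01, 0, 0], "twist": 0, "hand": 0.01},
  {"dp": [-0.03, 0, 0], "twist": 0, "hand": 0.01},
  {"dp": [-0.06, 0, 0], "twist": 0, "hand": 0.01},
  {"dp": [-0.08, 0, 0], "twist": 0, "hand": 0.01},
  {"dp": [-0.08, 0, 0], "twist": 0, "hand": 0.01},
])

```text
time: 8.3
eef_pos: [0.5326, 0.1943, 0.2175]
eef_rot: [-0.003, 0.705, 0.004, 0.709]
ft_force: [0.4, -0.4, -1.8]
width: 0.27
```

Run:
```python
from h import *
from cell import arm,read_camera
a=read_camera("scene")
A=cv2.resize(a[120:300,80:320],None,fx=3.3,fy=3.3,interpolation=cv2.INTER_CUBIC)
cv2.imwrite("pics/after.png",A[:,:,::-1])
st=arm.state();print(st["time"],st["eef_pos"],st["ft_force"],st["width"],goto((.488,-.2415,.2133),st).round(4))
```

```text
8.35 [0.53184401 0.19411667 0.21517673] [ 0.50463052  0.56611895 -3.99634736] 0.2691009390261965 [ 0.0013 -0.4351 -0.0487]
```

View pics/after.png

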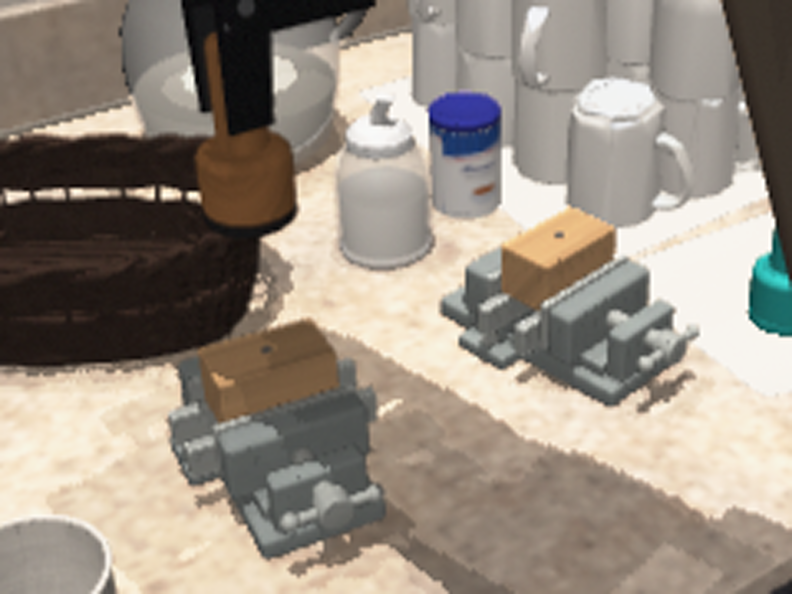

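Run:
```python
from h import *
for z in(.078,.081,.085,.095):print(z,proj("scene",(.5307,.1941,z)))
```

```text
0.078 [160.92983487 225.90850508]
0.081 [160.77201311 224.55355423]
0.085 [160.56055255 222.7380968 ]
0.095 [160.0266815 218.1546409]
```

Emit:
servo_tool([
  {"dp": [0, -0.04, -0.0045], "twist": 0, "hand": 0.01},
  {"dp": [0, -0.08, -0.009], "twist": 0, "hand": 0.01},
  {"dp": [0, -0.12, -0.0135], "twist": 0, "hand": 0.01},
  {"dp": [0, -0.16, -0.018], "twist": 0, "hand": 0.01},
  {"dp": [0, -0.2, -0.0225], "twist": 0, "hand": 0.01},
])

```text
time: 8.77
eef_pos: [0.5098, -0.0079, 0.2121]
eef_rot: [-0.004, 0.708, 0.004, 0.706]
ft_force: [0.9, 0.8, -2.5]
width: 0.267
```

Emit:
servo_tool([
  {"dp": [0, -0.04, -0.0045], "twist": 0, "hand": 0.01},
  {"dp": [0, -0.08, -0.009], "twist": 0, "hand": 0.01},
  {"dp": [0, -0.12, -0.0135], "twist": 0, "hand": 0.01},
  {"dp": [0, -0.16, -0.018], "twist": 0, "hand": 0.01},
  {"dp": [0, -0.2, -0.0225], "twist": 0, "hand": 0.01},
])

```text
time: 9.18
eef_pos: [0.4895, -0.2082, 0.212]
eef_rot: [-0.003, 0.708, 0.004, 0.706]
ft_force: [2.0, -0.9, -3.2]
width: 0.269
```

Emit:
servo_tool([
  {"dp": [0, -0.035, -0.004], "twist": 0, "hand": 0.01},
  {"dp": [0, -0.035, -0.004], "twist": 0, "hand": 0.01},
  {"dp": [0, -0.035, -0.004], "twist": 0, "hand": 0.01},
])

```text
time: 9.43
eef_pos: [0.4861, -0.2429, 0.2118]
eef_rot: [-0.002, 0.708, 0.003, 0.706]
ft_force: [-0.1, 0.4, -3.9]
width: 0.267
```

Run:
```python
from h import *
from cell import arm
st=arm.state();print(st["time"],st["eef_pos"],st["ft_force"],Ro.from_quat(st["eef_rot"]).as_matrix().round(3),goto((.488,-.2415,.0575),st).round(4))
```

```text
9.4333 [ 0.48605024 -0.24287344  0.21175244] [-0.08020489  0.38972277 -3.86849729] [[-0.002 -0.008  1.   ]
 [ 0.002  1.     0.008]
 [-1.     0.002 -0.002]] [0.1542 0.0011 0.0023]
```

The mark's row (226.1) matches z = 0.078, so the block is home. Setting the mallet down at its old spot.

Emit:
servo_tool([
  {"dp": [0.035, 0, 0.001], "twist": 0, "hand": 0.01},
  {"dp": [0.07, 0, 0.001], "twist": 0, "hand": 0.01},
  {"dp": [0.105, 0, 0.001], "twist": 0, "hand": 0.01},
  {"dp": [0.13, 0, 0.001], "twist": 0, "hand": 0.01},
  {"dp": [0.14, 0, 0.001], "twist": 0, "hand": 0.01},
])

```text
time: 9.85
eef_pos: [0.4865, -0.2392, 0.0697]
eef_rot: [-0.003, 0.709, 0.006, 0.705]
ft_force: [-0.5, -0.8, -2.9]
width: 0.268
```

Emit:
servo_tool([
  {"dp": [0.003, 0, 0], "twist": 0, "hand": 0.01},
  {"dp": [0.006, 0, 0], "twist": 0, "hand": 0.01},
  {"dp": [0.009, 0, 0], "twist": 0, "hand": 0.01},
  {"dp": [0.01, 0, 0], "twist": 0, "hand": 0.01},
  {"dp": [0.01, 0, 0], "twist": 0, "hand": 0.01},
])

```text
time: 10.27
eef_pos: [0.4884, -0.2417, 0.0644]
eef_rot: [-0.004, 0.707, 0.004, 0.708]
ft_force: [-0.1, -0.4, -2.6]
width: 0.266
```

Emit:
servo_tool([
  {"dp": [0.002, 0, 0], "twist": 0, "hand": 0.01},
  {"dp": [0.004, 0, 0], "twist": 0, "hand": 0.01},
  {"dp": [0.005, 0, 0], "twist": 0, "hand": 0.01},
  {"dp": [0.006, 0, 0], "twist": 0, "hand": 0.01},
  {"dp": [0.006, 0, 0], "twist": 0, "hand": 0.01},
])

```text
time: 10.68
eef_pos: [0.488, -0.2416, 0.0576]
eef_rot: [-0.004, 0.707, 0.004, 0.707]
ft_force: [-0.8, -0.6, -2.6]
width: 0.269
```

Emit:
servo_tool([
  {"dp": [0.0005, 0, 0], "twist": 0, "hand": 0.01},
  {"dp": [0.001, 0, 0], "twist": 0, "hand": 0.01},
  {"dp": [0.001, 0, 0], "twist": 0, "hand": 0.01},
])

```text
time: 10.93
eef_pos: [0.4881, -0.2417, 0.0575]
eef_rot: [-0.004, 0.707, 0.004, 0.707]
ft_force: [-3.1, 1.8, 9.1]
width: 0.27
```

Emit:
servo_tool([
  {"dp": [-0.0008, 0, 0], "twist": 0, "hand": 0.01},
  {"dp": [-0.0008, 0, 0], "twist": 0, "hand": 0.01},
  {"dp": [-0.0008, 0, 0], "twist": 0, "hand": 0.01},
], squeeze=5)

```text
time: 11.18
eef_pos: [0.488, -0.2416, 0.0574]
eef_rot: [-0.004, 0.707, 0.004, 0.707]
ft_force: [-0.3, 0.4, -0.1]
width: 0.269
```

Emit:
servo_tool([
  {"dp": [-0.0008, 0, 0], "twist": 0, "hand": 0.03},
  {"dp": [-0.0008, 0, 0], "twist": 0, "hand": 0.035},
  {"dp": [-0.0008, 0, 0], "twist": 0, "hand": 0.045},
  {"dp": [-0.0008, 0, 0], "twist": 0, "hand": 0.06},
  {"dp": [-0.0008, 0, 0], "twist": 0, "hand": 0.07},
])

```text
time: 11.6
eef_pos: [0.4881, -0.2416, 0.0582]
eef_rot: [-0.004, 0.707, 0.004, 0.707]
ft_force: [-0.6, 1.0, -0.2]
width: 0.523
```

Emit:
servo_tool([
  {"dp": [0, 0, 0], "twist": 0, "hand": 0.095},
  {"dp": [0, 0, 0], "twist": 0, "hand": 0.095},
  {"dp": [0, 0, 0], "twist": 0, "hand": 0.095},
  {"dp": [0, 0, 0], "twist": 0, "hand": 0.095},
  {"dp": [0, 0, 0], "twist": 0, "hand": 0.095},
])

```text
time: 12.02
eef_pos: [0.488, -0.2416, 0.0582]
eef_rot: [-0.004, 0.707, 0.004, 0.707]
ft_force: [-0.3, 0.2, -0.2]
width: 0.87
```

Emit:
servo_tool([
  {"dp": [0, 0, 0], "twist": 0, "hand": 0.095},
  {"dp": [0, 0, 0], "twist": 0, "hand": 0.095},
  {"dp": [0, 0, 0], "twist": 0, "hand": 0.095},
])

```text
time: 12.27
eef_pos: [0.488, -0.2416, 0.0582]
eef_rot: [-0.004, 0.707, 0.004, 0.707]
ft_force: [0.1, 0.3, -0.6]
width: 0.995
```

Emit:
servo_tool([
  {"dp": [-0.03, 0, 0], "twist": 0, "hand": 0.095},
  {"dp": [-0.06, 0, 0], "twist": 0, "hand": 0.095},
  {"dp": [-0.1, 0, 0], "twist": 0, "hand": 0.095},
  {"dp": [-0.14, 0, 0], "twist": 0, "hand": 0.095},
  {"dp": [-0.17, 0, 0], "twist": 0, "hand": 0.095},
])

```text
time: 12.68
eef_pos: [0.4882, -0.2416, 0.2314]
eef_rot: [-0.004, 0.706, 0.004, 0.708]
ft_force: [0.1, -1.1, -0.5]
width: 0.998
```

Emit:
servo_tool([
  {"dp": [0, 0.04, 0], "twist": 0, "hand": 0.095},
  {"dp": [0, 0.08, 0], "twist": 0, "hand": 0.095},
  {"dp": [0, 0.12, 0], "twist": 0, "hand": 0.095},
  {"dp": [0, 0.16, 0], "twist": 0, "hand": 0.095},
  {"dp": [0, 0.2, 0], "twist": 0, "hand": 0.095},
])

```text
time: 13.1
eef_pos: [0.4853, -0.0399, 0.2284]
eef_rot: [-0.004, 0.707, 0.004, 0.707]
ft_force: [0.4, 0.0, -0.1]
width: 0.997
```

Emit:
servo_tool([
  {"dp": [0, 0.04, 0], "twist": 0, "hand": 0.095},
  {"dp": [0, 0.08, 0], "twist": 0, "hand": 0.095},
  {"dp": [0, 0.12, 0], "twist": 0, "hand": 0.095},
  {"dp": [0, 0.12, 0], "twist": 0, "hand": 0.095},
  {"dp": [0, 0.12, 0], "twist": 0, "hand": 0.095},
])

```text
time: 13.52
eef_pos: [0.4842, 0.0802, 0.2283]
eef_rot: [-0.005, 0.707, 0.005, 0.707]
ft_force: [0.1, 0.4, 1.0]
width: 0.999
```

Run:
```python
from h import *
from cell import arm,read_camera
a=read_camera("scene");b=read_camera("top")
cv2.imwrite("pics/end.png",cv2.resize(np.hstack([a[100:300,100:400],b[100:300,100:400]]),None,fx=1.33,fy=1.33)[:,:,::-1])
cv2.imwrite("pics/end_z.png",cv2.resize(a[140:230,290:400],None,fx=5,fy=5)[:,:,::-1])
st=arm.state();print(st["time"],st["eef_pos"],st["ft_force"])
```

```text
13.6167 [0.48446454 0.07803608 0.22819852] [ 0.01591515 -0.79310323 -0.47908089]
```

View pics/end.png

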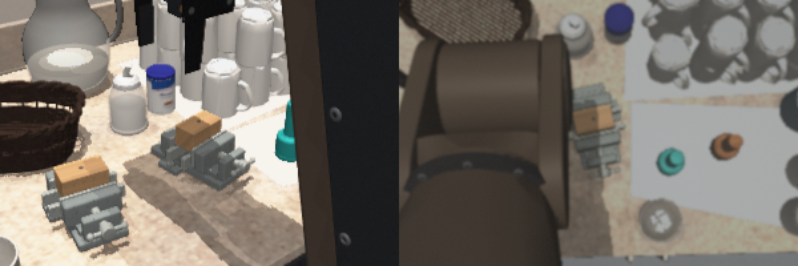

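View pics/end_z.png

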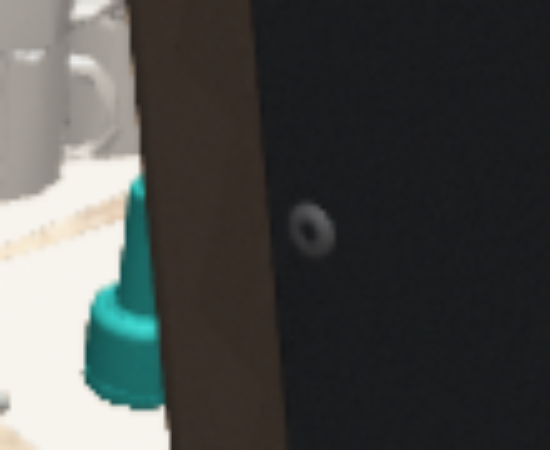

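Run:
```python
from h import *
from cell import arm,read_camera
def m(im):
    h=cv2.cvtColor(im,cv2.COLOR_RGB2HSV)[185:230,325:370]; ys,xs=np.nonzero((h[:,:,1]>90)&(h[:,:,0]<20)); return xs.min(),xs.max(),ys.min(),ys.max(),len(xs)
print(m(cv2.imread("pics/top0.png")[:,:,::-1].copy()),m(read_camera("top")))
st=arm.state();print(st["time"],st["dq"].round(3))
print(arm.close_job())
```

```text
(np.int64(12), np.int64(32), np.int64(17), np.int64(34), 229) (np.int64(12), np.int64(32), np.int64(16), np.int64(33), 229)
13.6667 [-0.015  0.002 -0.001  0.001  0.     0.004]
the job is handed in; nothing more can be done
None
```

I pressed the proud block home with the brown mallet, stood the mallet back upright where it came from, let go, and handed the job in at about 13.7 s of the 43 s allowed. The job reports no verdict, so success rests on these checks:

- **Which block:** The left block's mark came out at z = 0.095 m from the two camera views, so it was standing about 17 mm proud. The right block's came out at 0.0786 m, already home, and I didn't touch it. I left the turquoise look-alike mallet alone.
- **Pressing:** The block slid down at about 9 N. It stopped with the mallet face at about 0.078 m, where the force rose to roughly 22 N.
- **Block home:** Afterwards its mark was at row 226.1 in the scene picture. A block at 0.078 m should show it at row 225.9.
- **Mallet standing:** In the last top picture its outline matches the first one to within 1 pixel. The mallet touched down at the same tool height it was gripped at (0.0575 m).
- **Not checked:** The arm hid the mallet from the scene camera at the end, so its upright stance was seen only from the top camera.
- **Robot clear:** The open gripper was lifted well clear and was nearly still, with its tip at z ≈ 0.228 m. The force reading was close to zero.

One move call, the first, was refused because I left out the "hand" value; nothing moved.

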